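# Snap the lid of the peg box shut all round

## Task

The lid of the clear box of clothes pegs is only resting on it, its rim still raised all round: press down round the rim with a fingertip, section by section, until all six sections (the four corners and the middles of the two long sides) have clicked fully down. Only press: do not lift the box or shove it across the table, and leave the other things alone.

Things in the scene. Friction and masses are not known exactly. Their poses are not given: they have to be found in the camera images.
- peg_box: clear plastic box with a grey press-on lid, 142 mm (x) by 190 mm (y), about 1 kg, loose on the table. Origin: centre of its underside; z up, x to its far long side, y along it to the left. The lid's middle is a fixed recessed panel, 75 mm up; round it runs a rim, 15 mm wide, flat on top, slit into six sections. A raised section's top is 86 mm above the table, a shut one's 80 mm.
- press_front_left (a point): L-shaped rim section round the near left corner (63 mm of the long side, half the short side); the point is on its top in the bend of the corner, midway across the rim, 58.7 mm (x) and 82.7 mm (y) from the box's origin, marked by three small ribs, and moves down with the section.
- rim_front_left (a joint): rim section front left, pressed down by this many m: 0 raised, 0.006 clicked shut. It moves straight down and snaps: raised it resists with about 10 N, less as it sinks; past 3.5 mm it jumps shut and is held there by about 7 N; let go earlier it springs back up. All six start raised.
- press_front_middle (a point): rim section at the middle of the near long side, 63 mm long; the point is the centre of its top, marked by three small ribs, 63.5 mm from the box's centre line, and moves down with the section.
- rim_front_middle (a joint): rim section front middle: as for front left.
- press_front_right (a point): L-shaped rim section round the near right corner (63 mm of the long side, half the short side); the point is on its top in the bend of the corner, midway across the rim, 58.7 mm (x) and 82.7 mm (y) from the box's origin, marked by three small ribs, and moves down with the section.
- rim_front_right (a joint): rim section front right: as for front left.
- press_back_left (a point): L-shaped rim section round the far left corner (63 mm of the long side, half the short side); the point is on its top in the bend of the corner, midway across the rim, 58.7 mm (x) and 82.7 mm (y) from the box's origin, marked by three small ribs, and moves down with the section.
- rim_back_left (a joint): rim section back left: as for front left.
- press_back_middle (a point): rim section at the middle of the far long side, 63 mm long; the point is the centre of its top, marked by three small ribs, 63.5 mm from the box's centre line, and moves down with the section.
- rim_back_middle (a joint): rim section back middle: as for front left.
- press_back_right (a point): L-shaped rim section round the far right corner (63 mm of the long side, half the short side); the point is on its top in the bend of the corner, midway across the rim, 58.7 mm (x) and 82.7 mm (y) from the box's origin, marked by three small ribs, and moves down with the section.
- rim_back_right (a joint): rim section back right: as for front left.
- masking_tape: roll of masking tape lying flat, 100 mm across, 25 mm high; origin centre of its underside. A bystander.
- nail_brush: nail brush with a bow handle, 86 x 30 mm, 55 mm high; origin centre of its underside. A bystander.
- mix_beaker: empty plastic mixing beaker standing upright, 78 mm across, 109 mm high; origin centre of its underside. A bystander.

How it is judged:
At the end, for the whole second after the job is handed in: All six rim sections are snapped down (joint over 4.8 of 6 mm) and the box stands flat and still on the table (underside within 4 mm of it, tilt under 0.05 rad) (value of joint each of rim_front_left, rim_front_middle, rim_front_right, rim_back_left, rim_back_middle, rim_back_right above 0.0048 m and height (world z) of peg_box below 0.004 m and angle between peg_box's own z axis and vertical below 0.05 rad and linear speed of peg_box below 0.02 m/s); the robot touches nothing.
It fails at once if the box is lifted or tipped (underside more than 12 mm up, or tilted over 0.12 rad) (height (world z) of peg_box above 0.012 m or angle between peg_box's own z axis and vertical above 0.12 rad).
It fails at once if the box is shoved more than 40 mm from where it stood (distance of peg_box from where it was at the start of the episode above 0.04 m).
It fails at once if the masking tape, the nail brush or the mixing beaker is moved more than 20 mm (distance of any of masking_tape, nail_brush, mix_beaker from where it was at the start of the episode above 0.02 m).
It fails at once if the arm or the gripper's body, rather than the fingers, presses on the box with more than 8 N (contact force between the arm and peg_box above 8 N).
It also fails if it takes over 58 s, if anything falls off the work surface, if the arm or the gripper's body presses on something with over 40 N, if the wrist force passes 120 N, or if a joint passes its speed limit or range.

## Robot

A 7-joint arm with a two-finger parallel gripper is mounted at the origin on a cart in front of the work surface, level with it; the furniture and walls round the work are solid. World frame = base frame: x ahead of the robot, y to its left, z up, the work surface at z = 0. Lengths are in m, angles in rad, forces in N, time in s.
With the tool pointing down it reaches from about 0.425 to 0.95 m from the base axis. Payload 4.7 kg.
Tool frame: the origin (TCP) lies at the very end of the fingers, on their centre line; the grasp point (between the pads) lies arm.pinch_z behind it (arm.pinch_z is the distance from the TCP to the grasp point, in m); z points along the fingers, y is the direction in which the jaws open and shut (so a half turn about z gives the same grasp; the last joint's range is limited). The gripper opens to 85 mm and grips with 20 to 120 N. Pads are 22 mm wide; open, the fingers measure 114 mm over their backs; the gripper's body (76 mm by 85 mm) begins 54 mm behind the grasp point. The pads swing forward as they close: fully open they stand 13 mm farther back than shut.
Start: joints at [-1.335, 0.469, -0.049, 1.532, 0.024, 1.141, -0.082], TCP at [0.177, 0.652, 0.231] pointing down, gripper open.
Joint ranges: [-2.59, 2.59], [-0.33, 1.99], [-1.39, 1.29], [0.1, 2.45], [-1.04, 4.18], [0.21, 1.99], [-2.66, 2.66]. Speed limits (rad/s): [2.57, 2.57, 3.14, 3.14, 3.14, 3.14, 3.14].

## Interface

Orientations are given as [roll, pitch, yaw] about the fixed x, y, z axes, in that order (R = Rz(yaw) Ry(pitch) Rx(roll)).
In Python, from bench import arm gives the robot as it stands. The module is installed in compiled form; this text tells all that it offers. Calls block until the motion is done:
- arm.goto(position, orientation): joint-space move of the TCP to a pose.
- arm.move_l(position, frame=None, feed=0.15): straight line of the TCP; frame=None keeps the orientation; feed is the mean speed in m/s.
- arm.movej(angles): joint-space move.
- arm.let_go() and arm.close_gripper(grasp_force=None): open the fingers fully, or close them until they stop; grasp_force is the grip in N (None keeps the last).
- arm.hold(seconds).
- arm.inverse_kinematics(position, orientation): joint angles nearest the present ones, or None.
- arm.sense(): the state.
- arm.camera(name): name is "scene" or "top"; returns the picture (480x640x3 uint8, red, green, blue); there is no depth.
- arm.camera_model(name): a dict with "vfov" (degrees; the focal length in pixels is half the picture's height over the tangent of half this angle, whatever the lens; pixels are square), "cx", "cy" (the principal point, pixels), "rvec" (rotation vector, rad) and "tvec" (3), from world to camera coordinates, as OpenCV has them. Camera axes: x right, y down, z forward; pixel columns grow to the right and rows downward; lengths in m; the calibration is good to about 2 mm. A picture is of the moment at which its call begins. camera_model takes no time and is no camera call.
A pose or a line that the arm cannot do raises arm.Unreachable and nothing moves.
- arm.hand_in(): hands the job in, once; it reports no verdict.
The state is a dict: "clock": time; "q": joint angles; "qvel": joint speeds; "joint_torque": joint torques, N m; "position": TCP position; "ee_rot": TCP orientation; "contact_force": force on the tool from outside, world axes, zero at the start; "moment": the same for the moment, N m; "grip_width": finger opening in m.
Only numpy, scipy, OpenCV 4.12 (cv2) and the standard library are available. Lean on these libraries where they do the work, as an engineer would, in place of code of your own. Each camera call takes 0.05 s, during which the arm holds its last target.

## Working session

There is one attempt and no reset: what is moved stays moved. The work goes in short steps, each a Python script; the robot and the scene stay as the last script left them, time stands still between calls to the robot, and variables do not carry over. Pictures are saved under pics/ and viewed, and the job is handed in when it is done.

```bash
mkdir -p pics; python3 - <<'E'
from bench import arm
import cv2
for n in("scene","top"):
    cv2.imwrite(f"pics/{n}0.png",arm.camera(n)[:,:,::-1]); print(arm.camera_model(n))
s=arm.sense();print(s["clock"],s["position"],s["ee_rot"],s["grip_width"],arm.pinch_z)
E
```

```text
{'vfov': 45.40260582301161, 'cx': 319.6954204925848, 'cy': 259.2032070278364, 'rvec': array([ 1.90318533, -0.7647927 ,  0.48445277]), 'tvec': array([-0.41277955,  0.23276558,  0.95737866])}
{'vfov': 45.83465250936629, 'cx': 325.7634237944519, 'cy': 248.17340829861269, 'rvec': array([ 2.1653373 , -2.1088622 ,  0.14852228]), 'tvec': array([-0.01443998,  0.56055416,  1.32090399])}
0.1 [0.17650519 0.65096562 0.23035989] [-3.13980755e+00  4.89107089e-05  2.87680892e+00] 0.08536160324098617 0.0187
```

View pics/scene0.png

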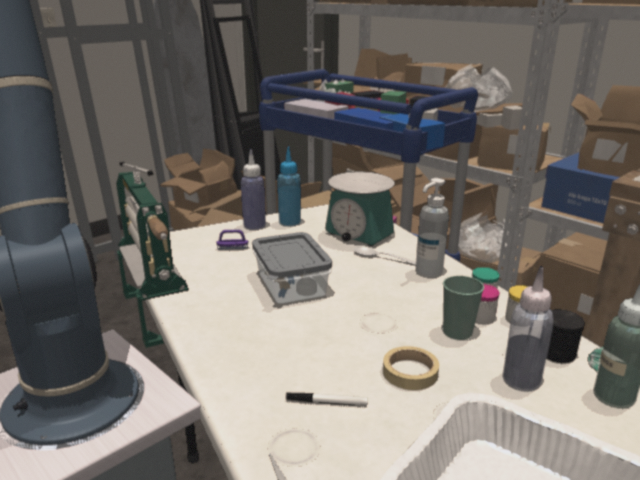

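View pics/top0.png

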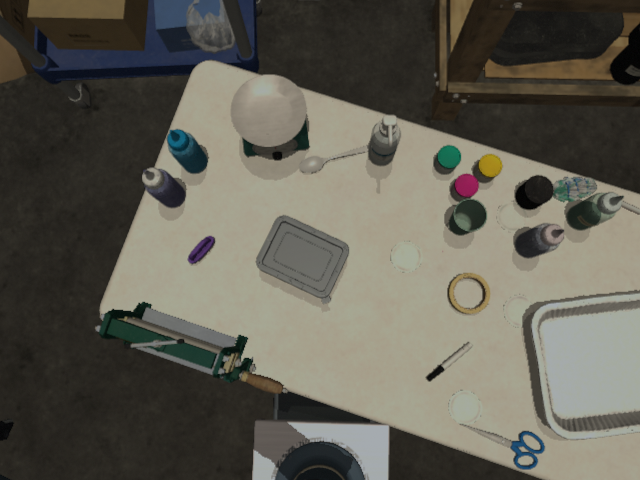

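```bash
cat > h.py <<'E'
import numpy as np, cv2
from bench import arm
def cam(n):
    m=arm.camera_model(n); f=240/np.tan(np.radians(m["vfov"]/2))
    return np.array([[f,0,m["cx"]],[0,f,m["cy"]],[0,0,1]]),m["rvec"],m["tvec"]
def proj(n,P):
    K,r,t=cam(n); return cv2.projectPoints(np.array(P,float).reshape(-1,3),r,t,K,None)[0].reshape(-1,2)
def ray(n,uv,z):
    K,r,t=cam(n); R=cv2.Rodrigues(r)[0]; C=-R.T@t
    uv=np.array(uv,float).reshape(-1,2); d=np.c_[uv,np.ones(len(uv))]@np.linalg.inv(K).T@R
    return C+d*((z-C[2])/d[:,2])[:,None]
E
python3 - <<'E'
from h import *
im=cv2.imread("pics/top0.png"); cv2.imwrite("pics/topz.png",cv2.resize(im[200:315,240:370],None,fx=5.2,fy=5.2,interpolation=cv2.INTER_CUBIC))
im=cv2.imread("pics/scene0.png"); cv2.imwrite("pics/scz.png",cv2.resize(im[220:310,240:345],None,fx=6,fy=6,interpolation=cv2.INTER_CUBIC))
print(proj("top",[[.177,.652,.231],[0,0,0],[0.5,0,0]]),proj("scene",[[.177,.652,.231],[0,0,0],[0,0,.3]]))
for uv,z in (((303,257),.08),((202,250),.04),((469,293),.02),((467,217),.1)): print(ray("top",uv,z))
E
```

```text
[[ -8.14289496 416.37025513]
 [319.55760156 489.08094505]
 [325.42046408 275.18054499]] [[ 16.23455338 163.62136078]
 [ 72.34043858 398.68619471]
 [ 34.05521432 232.96162013]]
[[0.53286674 0.05229035 0.08      ]]
[[0.54900016 0.29846661 0.04      ]]
[[ 0.46391425 -0.3468176   0.02      ]]
[[ 0.63323613 -0.32493861  0.1       ]]
```

View pics/topz.png

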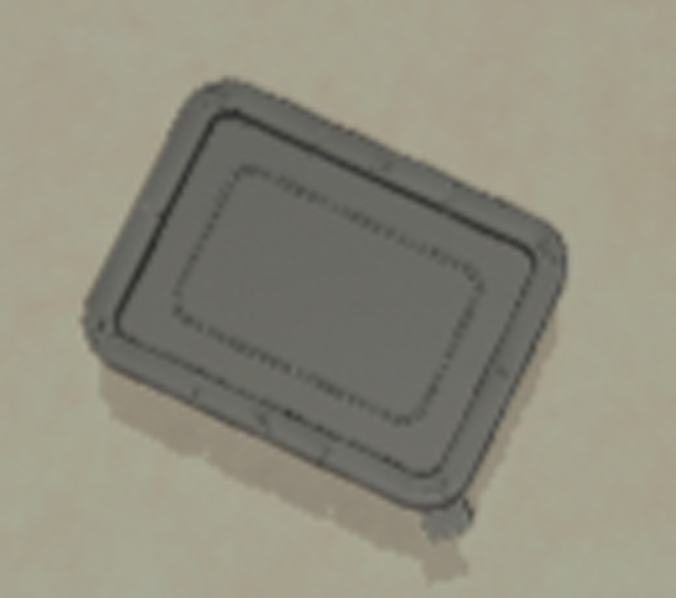

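View pics/scz.png

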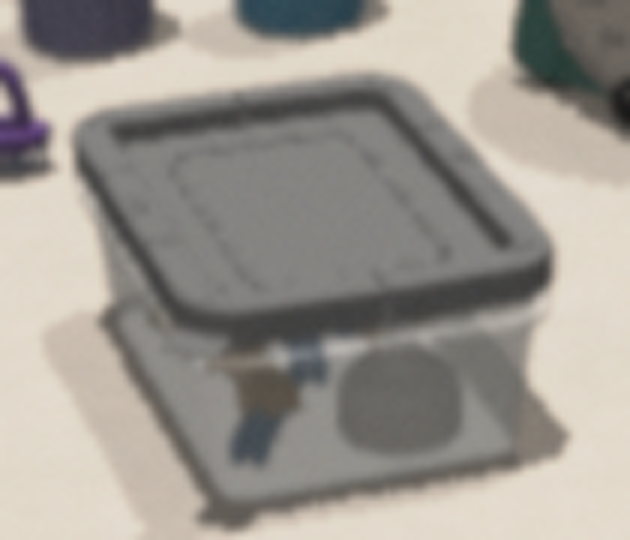

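```bash
python3 - <<'E'
from h import *
im=cv2.imread("pics/top0.png").astype(int)
print(im[257,303],im[225,300],im[290,275],im[300,330], im[240,268])
sat=im[:,:,2]-im[:,:,0]; m=((sat<14)&(im.max(2)<140)).astype(np.uint8)
mm=np.zeros_like(m); mm[205:310,245:360]=m[205:310,245:360]
mm=cv2.morphologyEx(mm,cv2.MORPH_OPEN,np.ones((9,9),np.uint8))
c=max(cv2.findContours(mm,0,1)[0],key=cv2.contourArea)
print(cv2.contourArea(c),cv2.minAreaRect(c))
for z in(.084,.086):
    P=ray("top",c.reshape(-1,2),z)[:,:2]
    (ctr,wh,a)=cv2.minAreaRect((P*1000).astype(np.float32)); print(z,ctr,wh,a)
v=cv2.imread("pics/top0.png"); v=cv2.resize(v,None,fx=5,fy=5)
cv2.drawContours(v,[c*5+2],-1,(0,0,255),1); cv2.imwrite("pics/seg.png",v[1000:1575,1200:1850])
E
```

```text
[101 106 106] [ 96 102 101] [147 166 166] [107 116 118] [104 111 111]
4725.5 ((302.1587829589844, 255.87411499023438), (81.61689758300781, 61.01633071899414), 25.01689338684082)
0.084 (535.4032592773438, 53.928062438964844) (189.87872314453125, 142.30929565429688) 66.35892486572266
0.086 (535.1284790039062, 53.81647491455078) (189.587890625, 142.09141540527344) 66.3590087890625
```

View pics/seg.png

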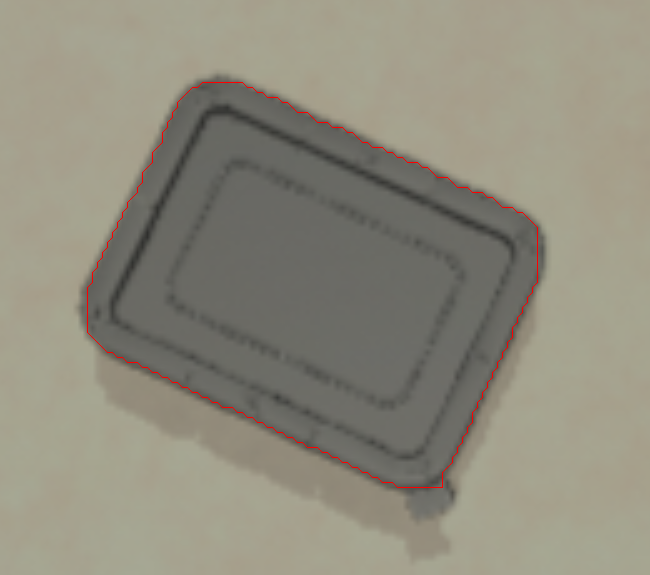

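```bash
cat >> h.py <<'E'
C=np.array([.5352,.0538]); A=np.radians(66.36-90)
X=np.array([np.cos(A),np.sin(A)]); Y=np.array([-np.sin(A),np.cos(A)])
PTS={}
for i,a in((-1,"front"),(1,"back")):
    for j,b in((1,"left"),(0,"middle"),(-1,"right")):
        PTS[a+"_"+b]=C+X*i*(.0587 if j else .0635)+Y*j*.0827
E
python3 - <<'E'
from h import *
print(PTS)
for n,(u,v,w,h) in dict(top=(240,200,130,115),scene=(240,220,105,90)).items():
    im=cv2.imread(f"pics/{n}0.png"); im=cv2.resize(im[v:v+h,u:u+w],None,fx=6,fy=6,interpolation=cv2.INTER_CUBIC)
    f=lambda P:np.round((proj(n,P)-[u,v]+.5)*6).astype(int)
    def rect(hx,hy,z,c): cv2.polylines(im,[f([[*(C+X*a*hx+Y*b*hy),z] for a,b in((1,1),(1,-1),(-1,-1),(-1,1))])],True,c,1)
    rect(.071,.095,.086,(0,0,255)); rect(.056,.080,.086,(0,255,0))
    for p in f([[*p,.086] for p in PTS.values()]): cv2.circle(im,tuple(map(int,p)),4,(255,0,0),1)
    cv2.imwrite(f"pics/ov_{n}.png",im)
q=arm.sense()["q"]
print(q)
for yaw in np.arange(-3.14,3.15,.3926):
    r=[arm.inverse_kinematics([*p,.078],[np.pi,0,yaw]) for p in PTS.values()]
    print(round(yaw,2),[None if a is None else np.round(a,2).tolist() for a in r][:2],sum(a is None for a in r))
E
```

```text
{'front_left': array([0.51458769, 0.1530981 ]), 'front_middle': array([0.47702873, 0.07926278]), 'front_right': array([0.44826416, 0.00157797]), 'back_left': array([0.62213584, 0.10602203]), 'back_middle': array([0.59337127, 0.02833722]), 'back_right': array([ 0.55581231, -0.0454981 ])}
[-1.33490107  0.46937266 -0.04858274  1.53357077  0.02407843  1.14101955
 -0.08229756]
-3.14 [[-0.48, 0.44, 0.15, 2.01, -0.1, 0.7, 1.3], [-0.44, 0.37, 0.23, 2.13, -0.14, 0.65, 1.45]] 0
-2.75 [[-0.42, 0.43, 0.06, 2.01, -0.04, 0.7, 1.64], [-0.39, 0.37, 0.17, 2.13, -0.1, 0.65, 1.81]] 0
-2.35 [[-0.35, 0.44, -0.02, 2.0, 0.01, 0.7, 1.98], [-0.34, 0.37, 0.1, 2.13, -0.06, 0.65, 2.16]] 0
-1.96 [[-0.29, 0.44, -0.1, 2.0, 0.06, 0.71, 2.32], [-0.25, 0.37, -0.01, 2.12, 0.0, 0.65, 2.49]] 0
-1.57 [[-0.22, 0.44, -0.19, 1.99, 0.13, 0.71, 2.66], [0.63, 0.68, -1.18, 2.08, 0.81, 0.94, 2.14]] 0
-1.18 [[-1.14, 0.71, 1.11, 2.04, -0.83, 0.92, -2.32], [-1.07, 0.62, 1.11, 2.16, -0.78, 0.84, -2.21]] 0
-0.78 [[-1.14, 0.71, 1.11, 2.04, -0.83, 0.92, -1.93], [-1.07, 0.62, 1.11, 2.16, -0.78, 0.84, -1.82]] 0
-0.39 [[-1.14, 0.71, 1.11,
[... 271 characters left out ...]
03]] 0
0.79 [[-0.77, 0.48, 0.53, 2.03, -0.36, 0.73, -0.81], [-0.7, 0.41, 0.56, 2.15, -0.34, 0.67, -0.69]] 0
1.18 [[-0.74, 0.47, 0.47, 2.03, -0.32, 0.72, -0.46], [-0.66, 0.4, 0.51, 2.15, -0.31, 0.67, -0.33]] 0
1.57 [[-0.69, 0.46, 0.41, 2.02, -0.28, 0.71, -0.1], [-0.62, 0.39, 0.45, 2.14, -0.28, 0.66, 0.02]] 0
1.96 [[-0.64, 0.45, 0.35, 2.02, -0.23, 0.71, 0.25], [-0.58, 0.38, 0.4, 2.14, -0.24, 0.66, 0.38]] 0
2.36 [[-0.6, 0.45, 0.29, 2.02, -0.19, 0.7, 0.6], [-0.53, 0.38, 0.35, 2.14, -0.21, 0.65, 0.74]] 0
2.75 [[-0.55, 0.44, 0.23, 2.01, -0.15, 0.7, 0.96], [-0.49, 0.37, 0.29, 2.14, -0.17, 0.65, 1.1]] 0
3.14 [[-0.48, 0.44, 0.15, 2.01, -0.1, 0.7, 1.29], [-0.44, 0.37, 0.23, 2.13, -0.14, 0.65, 1.45]] 0
```

View pics/ov_top.png

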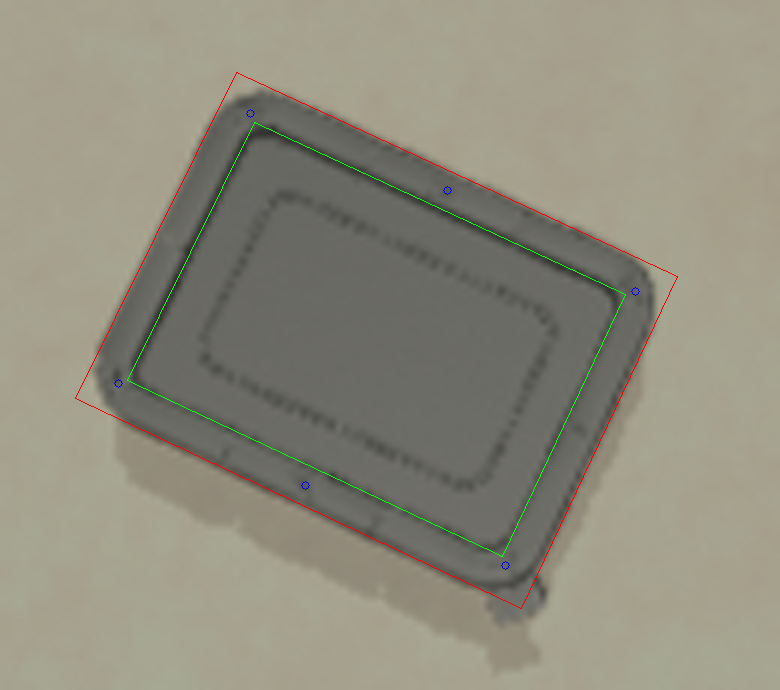

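View pics/ov_scene.png

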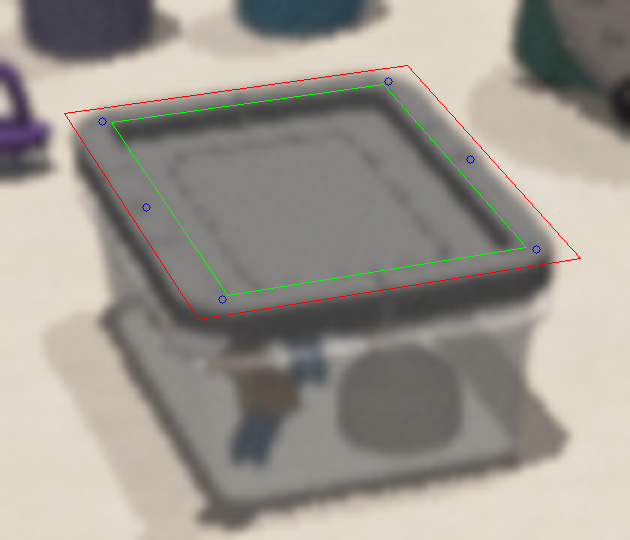

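```bash
cat >> h.py <<'E'
O=[np.pi,0,A+np.pi]
def press(k,zmin=.0775,zs=.098):
    p=PTS[k]; log=[]
    arm.move_l([*p,zs],feed=.15)
    f0=arm.sense()["contact_force"][2]
    for z in (.088,.084,.081,.0795,.0785,zmin):
        arm.move_l([*p,z],feed=.04 if z<.088 else .08)
        s=arm.sense(); F=s["contact_force"][2]-f0; log.append((round(s["position"][2]*1e3,1),round(F,1)))
        if z<=.081 and F>25: break
    arm.move_l([*p,zs],feed=.15)
    print(k,log,"F0 %.1f"%f0,"t %.1f"%arm.sense()["clock"])
E
python3 - <<'E'
from h import *
arm.close_gripper(20)
p=arm.sense()["position"]; arm.move_l([p[0],p[1],.33],feed=.2)
print(arm.sense()["clock"])
arm.goto([*PTS["front_left"],.25],O)
arm.move_l([*PTS["front_left"],.11],feed=.15)
s=arm.sense();print(s["clock"],s["position"],s["contact_force"],s["grip_width"])
for n in("scene","top"): cv2.imwrite(f"pics/{n}1.png",arm.camera(n)[:,:,::-1])
E
```

```text
1.5083
4.7667 [0.51528288 0.15331709 0.11078746] [-0.49300063  0.05621583  0.20767762] 3.0045363750194212e-05
```

View pics/scene1.png

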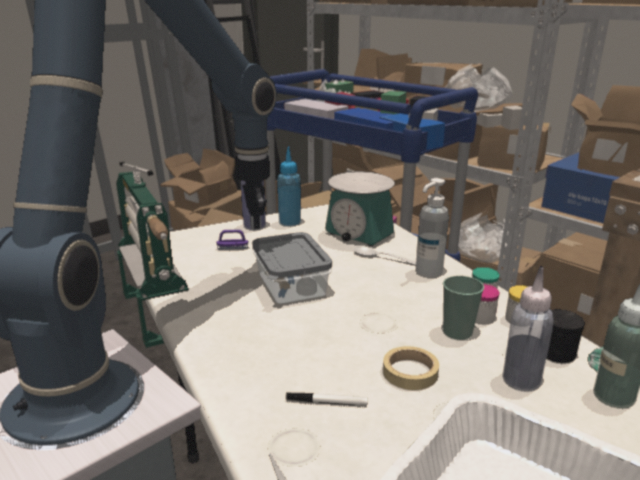

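The closed fingertip is at about (258, 225), just above the front-left corner of the lid at (257, 239). That matches the plan, so I'll press that corner first.

```bash
python3 - <<'E'
from h import *
press("front_left")
print(arm.sense()["position"])
for n in("scene","top"): cv2.imwrite(f"pics/{n}2.png",arm.camera(n)[:,:,::-1])
im=cv2.imread("pics/scene2.png"); cv2.imwrite("pics/scz2.png",cv2.resize(im[210:310,230:345],None,fx=6,fy=6,interpolation=cv2.INTER_CUBIC))
E
```

```text
front_left [(np.float64(87.8), np.float64(0.3)), (np.float64(84.6), np.float64(3.9)), (np.float64(80.8), np.float64(-0.1)), (np.float64(79.4), np.float64(0.8)), (np.float64(79.2), np.float64(7.5)), (np.float64(79.0), np.float64(14.5))] F0 -0.2 t 6.9
[0.5151324  0.15330332 0.09852975]
```

View pics/scz2.png

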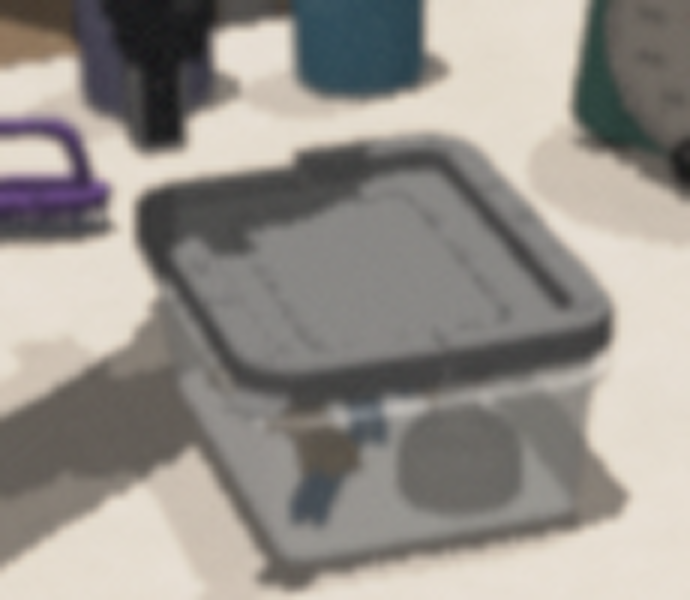

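The forces fit a click: about 4 N on first contact, near zero at 81 mm, then a hard stop at 79 mm. The zoomed scene picture also shows a step in the left short side near crop position (300, 155), so the front-left section is down. On to the other five.

```bash
python3 - <<'E'
from h import *
for k in("front_middle","front_right","back_right","back_middle","back_left"): press(k)
p=arm.sense()["position"]
arm.move_l([p[0],p[1],.25],feed=.25)
arm.goto([.45,.38,.33],O)
for n in("scene","top"): cv2.imwrite(f"pics/{n}3.png",arm.camera(n)[:,:,::-1])
s=arm.sense();print(s["clock"],s["contact_force"])
im=cv2.imread("pics/scene3.png"); cv2.imwrite("pics/scz3.png",cv2.resize(im[220:310,240:345],None,fx=6,fy=6,interpolation=cv2.INTER_CUBIC))
im=cv2.imread("pics/top3.png"); cv2.imwrite("pics/topz3.png",cv2.resize(im[200:315,240:370],None,fx=5.2,fy=5.2,interpolation=cv2.INTER_CUBIC))
E
```

```text
front_middle [(np.float64(87.4), np.float64(-0.4)), (np.float64(84.3), np.float64(3.8)), (np.float64(80.8), np.float64(-0.1)), (np.float64(79.4), np.float64(-0.5)), (np.float64(79.2), np.float64(7.8)), (np.float64(79.0), np.float64(17.8))] F0 0.8 t 9.5
front_right [(np.float64(87.5), np.float64(0.5)), (np.float64(84.3), np.float64(4.5)), (np.float64(80.9), np.float64(0.5)), (np.float64(79.4), np.float64(0.6)), (np.float64(79.2), np.float64(9.4)), (np.float64(78.9), np.float64(19.1))] F0 -0.3 t 12.0
back_right [(np.float64(87.4), np.float64(-0.4)), (np.float64(84.5), np.float64(4.3)), (np.float64(80.8), np.float64(-0.4)), (np.float64(79.4), np.float64(0.6)), (np.float64(79.2), np.float64(6.2)), (np.float64(79.0), np.float64(10.8))] F0 0.2 t 14.8
back_middle [(np.float64(87.2), np.float64(-0.2)), (np.float64(84.5), np.float64(4.2)), (np.float64(80.7), np.float64(0.4)), (np.float64(79.5), np.float64(1.1)), (np.float64(79.2), np.float64(7.0)), (np.float64(79.1), np.float64(11.4))] F0 -0.1 t 17.3
back_left [(np.float64(87.2), np.float64(0.2)), (np.float64(84.6), np.float64(4.6)), (np.float64(80.6), np.float64(0.1)), (np.float64(79.5), np.float64(0.7)), (np.float64(79.2), np.float64(6.0)), (np.float64(79.1), np.float64(9.9))] F0 0.1 t 19.8
21.9167 [-0.43294315  0.0948118  -0.36173887]
```

View pics/scz3.png

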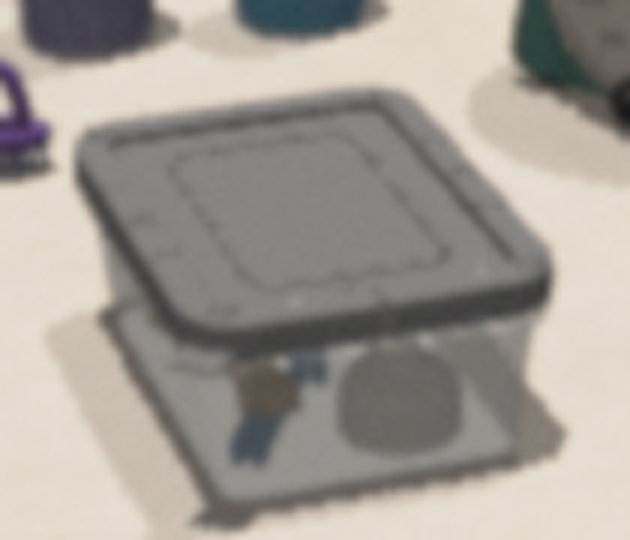

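View pics/topz3.png

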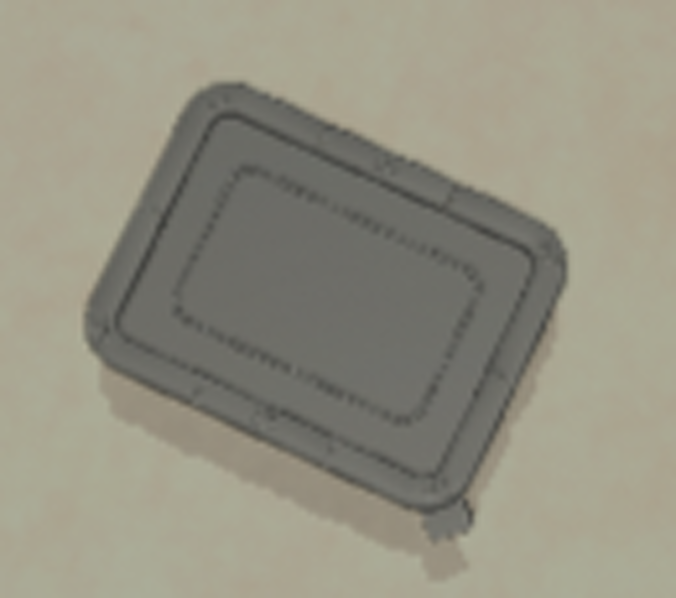

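Both views show the rim evenly low all round: the dark inner wall is now thin on every side and no section stands proud. The box hasn't moved (crop corners still around (85, 330) and (567, 265)). The arm is clear of everything, so I'm handing in.

```bash
python3 - <<'E'
from h import *
arm.hand_in()
E
```

```text
the job is handed in; nothing more can be done
```

All six rim sections of the lid are pressed down, and I handed the job in at about 22 s of the 58 s allowed. I found the box in the top view, checked the pose in the scene view, and pressed each section once with the closed fingertips.

- **Clicks:** every press showed the same pattern. There was about 4 N just under 85 mm, near zero at about 81 mm, then a hard stop at about 79 mm with 10–19 N. The stop is 1 mm below the stated 80 mm for a shut section; I put that down to measuring error.
- **Pictures:** the final views show the rim evenly low all round with no raised section, and the box where it stood. I did not compare the tape, brush and beaker before and after; the arm kept clear of them.
- **Arm:** it was parked clear of everything, with about 0.6 N of residual on the force reading.

No check failed. The hand-in gives no verdict, so I have no confirmation beyond these checks.

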